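# Pulse the small blender

### The arm

A 6-joint arm with a two-finger parallel gripper is mounted at the origin on a cart in front of the work surface, level with it; the furniture and walls round the work are solid. World frame = base frame: x ahead of the robot, y to its left, z up, the work surface at z = 0. Lengths are in mm, angles in degrees, forces in N, time in s.
With the tool pointing down it reaches from about 300 to 850 mm from the base axis. Payload 4.2 kg.
Tool frame: the origin (TCP) lies midway between the tips of the shut fingers; the grasp point (between the pads) lies 19 mm behind it; z points along the fingers, y is the line along which they close (so a half turn about z gives the same grasp; the last joint's range is limited). The gripper opens to 91 mm and grips with 3 to 60 N. Pads are 32 mm wide; open, the fingers measure 118 mm over their backs; the gripper's body (76 mm by 178 mm) begins 60 mm behind the grasp point.
Start: joints at [72.25, 18.312, 89.639, -0, 72.044, -1.146], TCP at [164.314, 551.039, 213.976] pointing down, gripper open.
Joint ranges: [-177.97, 177.97], [-48.28, 115.42], [12.27, 149.76], [-77.06, 257.06], [2.81, 150.46], [-146.56, 146.56]. Speed limits (degrees/s): [147.25, 147.25, 180, 180, 180, 180].

### API

Orientations are given as [roll, pitch, yaw] about the fixed x, y, z axes, in that order (R = Rz(yaw) Ry(pitch) Rx(roll)).
In Python, from workcell import env gives the robot as it stands.
- The arm moves only by the shell command python3 -m jog 'ROWS' [FORCE]. ROWS is a JSON object of lists of equal length, an entry for each row: "jaw": the finger opening in mm, from 0 to 91.2; "slide": the shift along the tool's x, y, z in units of 30 mm (1.0 is 30 mm), a list of three; "spin": the turn about the tool's z in units of 8 degrees (1.0 is 8 degrees). In form: {"jaw": [jaw, ...], "slide": [[dx, dy, dz], ...], "spin": [spin, ...]}. A call has 1 to 10 rows; each row shifts and turns the commanded pose from where the row before left it, along the tool's axes as they then stand; what a row does not reach is not made up. A row lasts 1/10 s, in which the tool goes at most 50 mm and 8.59 degrees, less where a joint would pass 70% of its speed; a pose out of reach is approached as far as the arm can. A call is refused whole if a number of a shift passes 1 or a number of a turn 1, either way. A call with a gripper value outside its range is refused whole. The fingers move at their own pace and stop on an object; FORCE is the grip in N (left out, the last holds). Time passes only in rows, so rows that do not move let the fingers close. It gives the time, the measured TCP pose, the force, the opening and the grip force at its end, in the units of the state.
- env.state(): the state, without advancing time (a new reading comes with each control period).
- env.grab_frame(name): name is "scene" or "top"; returns the picture (420x560x3 uint8, red, green, blue); there is no depth.
- env.camera_model(name): a dict with "fx", "fy", "cx", "cy" (pixels), "camera_from_world" (4x4, takes a point from world to camera coordinates). Camera axes: x right, y up, looking along -z (the intrinsics and any distortion apply to the point x, -y, -z); pixel columns grow to the right and rows downward; lengths in mm; the calibration is good to about 2 mm. A picture is of the moment at which its call begins. camera_model takes no time and is no camera call.
- env.job_done(): hands the job in; it is judged then, once.
The state is a dict: "time_s": time; "qpos": joint angles; "qvel": joint speeds; "effort": joint torques, N m; "ee_pos": TCP position; "ee_rot": TCP orientation; "force": force on the tool from outside, world axes, zero at the start; "torque": the same for the moment, N m; "gripper_width": finger opening in mm; "gripper_force": force on a finger pad.
Only numpy, scipy, OpenCV 4.12 (cv2) and the standard library are available. Lean on these libraries where they do the work, as an engineer would, in place of code of your own. Each camera call takes 0.05 s, during which the arm holds its last target. There are 200 camera calls.

### The job

Give the small blender a pulse: pick up the upside-down metal blade cup (the one with three lugs round its foot), lower it into the blender base so that its lugs drop into the three slots of the socket, then press it down against the spring to the bottom of its travel, firmly but without forcing it, and keep it down for at least three seconds. The blender runs only while it is held down, so finish with your hand still holding the cup pressed. Leave the lidded drinking cup and the other loose things where they stand.

Things in the scene. Friction and masses are not known exactly. Their poses are not given: they have to be found in the camera images.
- blade_cup: Bare metal blender cup standing upside down on its grey blade ring, 118 mm tall, 0.2 to 0.45 kg. Origin: centre of its underside; z up along its axis. Grey foot of 77 mm diameter, z 0 to 24 mm; ribbed grey collar of 82 mm, z 25 to 39 mm; above it the metal wall, 70 mm wide at z 39 mm, narrowing evenly to 63 mm at z 112 mm; closed, slightly rounded top.
- blade_cup_grip (a point): Point on the cup's axis at a good height to grip the metal wall from above, z 85 mm over its origin; the wall is 66 mm wide here.
- blade_cup_lug (a point): Outer face of one of the cup's three lugs (cup frame 46.5, 0, 13 mm). The lugs stick out of the foot to 46.5 mm from the axis, at 0, 120 and 240 degrees about z from the cup's x axis; each is 12 mm wide, round underneath, from z 7 to 20 mm. All three are alike: any lug fits any slot.
- blender_base: White cordless blender motor base, round, 123 mm wide at the foot, 112 mm at the rim, 100 mm tall, fixed to the worktop. Origin: centre of its underside, z up; its front (a small black charging port) faces along its -x. Its top is an open round socket of 81 mm bore with a grey wall and a spring-loaded grey ring inside.
- socket (a point): Centre of the socket's mouth in the plane of the rim, 100 mm over the base's origin; axes as the base's. The cup goes down only with its lugs over the slots; turned otherwise, the lugs stand on the rim and the cup's underside stops 7 mm under the rim.
- slot (a point): Mouth of one of the three upright slots in the socket wall, 45 mm from the axis (base frame 45, 0, 100 mm). The slots are at 0, 120 and 240 degrees about z from the base's x axis, 17 mm wide, reach out to 49 mm from the axis, open at the top, 30 mm deep, each marked by a small grey diamond on the rim.
- press_ring (a joint): Travel of the spring-loaded ring in the socket, in m: 0 up, 0.008 at the bottom stop; springs back when let go. Its top, on which the cup's foot rests, is 14 mm under the rim at 0 and 22 mm under it at the stop. About 6 N start it, 16 N hold it at the bottom, the cup's own weight (2 to 4.5 N) included.
- drinking_cup: The other cup of the set: metal, right way up, with a flat black drinking lid of 74 mm diameter and no lugs, 117 mm tall, loose. Origin: centre of its underside. Leave it alone.
- mug_1: Small white cup, 60x83x49 mm, loose. Leave it alone.
- lemon_1: Lemon, 78x55x56 mm, loose. Leave it alone.
- spice_jar_2: Spice jar with a screw lid, 45 mm in diameter, 106 mm tall, loose. Leave it alone.
- cabinet_corner (a point): Nearest lower corner of the fixed wall cabinet that hangs over the back of the worktop, underside 0.49 m above it. From this corner its faces run back at 60 degrees to the left and 30 degrees to the right of straight ahead (+x). Keep wrist and forearm clear of it when swinging across: draw the arm in first.

How it is judged (in metres and radians):
On the way, in this order (a step that is already met when the one before it is completed fails the run):
1. the blade cup is lifted off the worktop in the fingers (height (world z) of blade_cup above 0.04 m and contact force between the fingers and blade_cup above 2 N), for 0.2 s.
2. the cup, seated in the socket with its lugs in the slots, is pressed to the bottom of its travel and kept there for three seconds (value of joint press_ring above 0.0065 m and horizontal distance between blade_cup and socket below 0.004 m and z of blade_cup in the frame of socket below -0.0195 m), for 2.8 s.
At the end, for the whole second after the job is handed in: Ends holding: the blade cup upright (0.06 rad), centred (4 mm) and still in the socket, lugs in the slots; the robot presses it with 10 N or more, the ring at least 6.5 mm down of its 8 mm and the cup's underside over 19.5 mm under the rim. The drinking cup stands upright (all of step 2 and angle between blade_cup's own z axis and vertical below 0.06 rad and contact force between blade_cup and blender_base above 10 N and contact force between any of the fingers, the arm and blade_cup above 2 N and linear speed of blade_cup below 0.02 m/s and angle between drinking_cup's own z axis and vertical below 0.1 rad); the arm keeps its last pose, push and grip.
It fails at once if the blender is forced: more than 90 N between cup and base (contact force between blade_cup and blender_base above 90 N).
It fails at once if the drinking cup is moved by more than 25 mm (distance of drinking_cup from where it was at the start of the episode above 0.025 m).
It fails at once if the small white cup, lemon or spice jar is moved by more than 25 mm (distance of any of mug_1, lemon_1, spice_jar_2 from where it was at the start of the episode above 0.025 m).
It also fails if it takes over 50 s, if anything falls off the work surface, if the arm or the gripper's body presses on something with over 40 N, if the wrist force passes 120 N, or if a joint passes its speed limit or range.

## Working session

There is one attempt and no reset: what is moved stays moved. The work goes in short steps, Python scripts to look and compute and a shell command to move; the robot and the scene stay as the last step left them, time stands still between calls to the robot, and variables do not carry over. Pictures are saved under pics/ and viewed, at most 10 in all, crops included, and the job is handed in when it is done.

```bash
mkdir -p pics
python3 - <<'E'
from workcell import env
import cv2
for n in("scene","top"):
    f=env.grab_frame(n); cv2.imwrite(f"pics/{n}0.png",f[:,:,::-1])
    m=env.camera_model(n); print(n,{k:(v if not hasattr(v,'tolist') else v.tolist()) for k,v in m.items()})
print(env.state())
E
```

```text
scene {'fx': 527.1800638120078, 'fy': 527.1800638120078, 'cx': 277.1816328086704, 'cy': 204.14648077226147, 'camera_from_world': [[0.7763093612567629, -0.6303040333269249, -0.00778467705991869, -541.2788109465855], [0.36741951545675644, 0.4424256710007262, 0.8180846076666396, -299.7013143138862], [-0.5121978868431992, -0.6379469815050213, 0.5750451925735867, -1250.7081620893591], [0.0, 0.0, 0.0, 1.0]]}
top {'fx': 496.61757821965637, 'fy': 496.61757821965637, 'cx': 273.83198755950633, 'cy': 203.73191577245044, 'camera_from_world': [[-0.11588832566436542, -0.9932520132635902, 0.004509337261160389, -215.3574246761541], [0.9356264997235337, -0.10763858325863492, 0.3361799940644338, -599.3280290853195], [-0.3334260772492139, 0.04317839207171597, 0.9417869597038931, -1346.924487882117], [0.0, 0.0, 0.0, 1.0]]}
{'time_s': 0.1, 'qpos': array([ 7.22494975e+01,  1.83499069e+01,  8.96989086e+01,  6.54577384e-04,
        7.20423154e+01, -1.14729119e+00]), 'qvel': array([-0.0688624 , -0.16878211, -0.11961614, -0.02684743, -0.00265134,
        0.08758112]), 'effort': array([ 1.40964839e-03, -4.13335598e+01, -2.32508075e+01,  7.29282643e-02,
        4.21642209e-02, -2.67027036e-05]), 'ee_pos': array([164.17785088, 550.60860298, 213.18843943]), 'ee_rot': array([-1.79908900e+02, -2.44692575e-03,  1.63396584e+02]), 'force': array([-0.14458714, -0.69143641,  0.33795105]), 'torque': array([ 0.03556488,  0.00496452, -0.01163225]), 'gripper_force': 0.0, 'gripper_width': 90.89549172126155}
```

View pics/scene0.png

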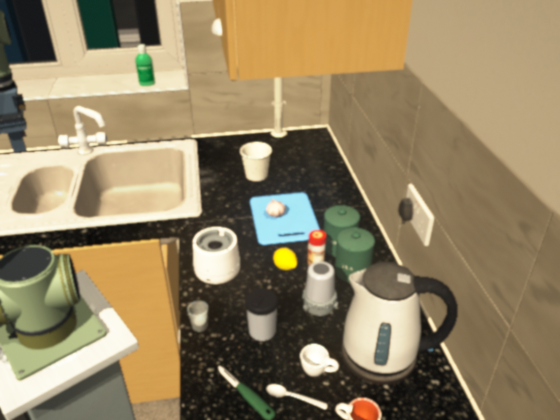

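View pics/top0.png

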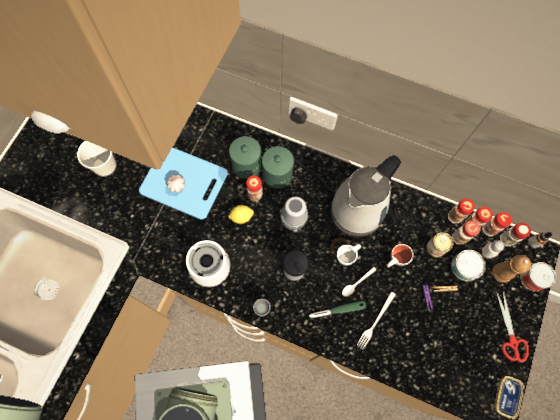

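The scene view shows the base at (216,255), the blade cup at (320,290) and the drinking cup at (262,315). In the top view they are at (208,263), (294,213) and (295,264). Next I'll zoom in on the base and the blade cup.

```bash
cat > h.py <<'E'
import numpy as np, cv2
from workcell import env
def proj(n,p):
    m=env.camera_model(n);T=np.array(m["camera_from_world"]);c=np.atleast_2d(p)@T[:3,:3].T+T[:3,3]
    return np.c_[m["cx"]+m["fx"]*c[:,0]/-c[:,2], m["cy"]+m["fy"]*-c[:,1]/-c[:,2]]
def back(n,u,v,z):
    m=env.camera_model(n);T=np.array(m["camera_from_world"]);R=T[:3,:3];o=-R.T@T[:3,3]
    d=R.T@np.array([(u-m["cx"])/m["fx"],-(v-m["cy"])/m["fy"],-1]);return o+d*(z-o[2])/d[2]
E
python3 - <<'E'
from h import *
a=cv2.imread("pics/top0.png");s=cv2.imread("pics/scene0.png")
r=lambda im,x,y,w:cv2.resize(im[y:y+w,x:x+w],(390,390),interpolation=cv2.INTER_CUBIC)
# scale 390/65=6
cv2.imwrite("pics/z.png",np.r_[np.c_[r(a,176,230,65),r(a,262,185,65)]])
cv2.imwrite("pics/z2.png",np.r_[np.c_[r(s,184,222,65),r(s,288,255,65)]])
print(back("top",208,260,100),back("top",294,205,118),back("top",295,260,117),back("scene",216,240,100),back("scene",320,267,118))
E
```

```text
Traceback (most recent call last):
cv2.error: OpenCV(4.12.0) /io/opencv/modules/imgcodecs/src/loadsave.cpp:1058: error: (-215:Assertion failed) image.channels() == 1 || image.channels() == 3 || image.channels() == 4 in function 'imwrite_'
```

Run:
```python
from h import *
a=cv2.imread("pics/top0.png");s=cv2.imread("pics/scene0.png")
r=lambda im,x,y,w:cv2.resize(im[y:y+w,x:x+w],(390,390),interpolation=cv2.INTER_CUBIC)
cv2.imwrite("pics/z.png",np.hstack([r(a,176,230,65),r(a,262,185,65)]))
cv2.imwrite("pics/z2.png",np.hstack([r(s,184,222,65),r(s,288,255,65)]))
print(back("top",208,260,100),back("top",294,205,118),back("top",295,260,117),back("scene",216,240,100),back("scene",320,267,118))
```

```text
[426.1612814  -79.47412493 100.        ] [ 555.16010111 -339.75406788  118.        ] [ 394.16401758 -321.58773666  117.        ] [432.10378757 -76.31021403 100.        ] [ 554.53556305 -338.42899608  118.        ]
```

View pics/z.png

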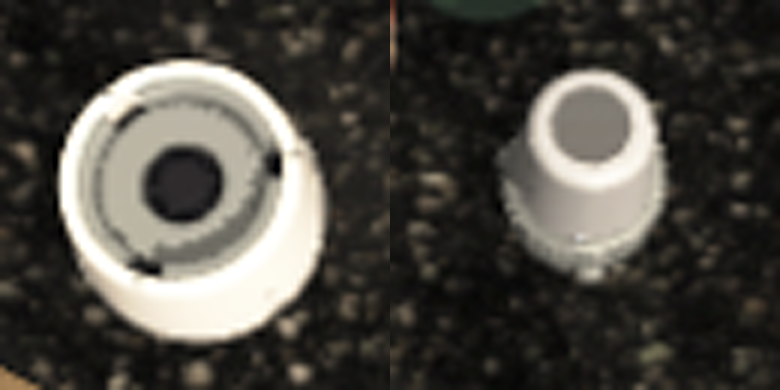

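View pics/z2.png

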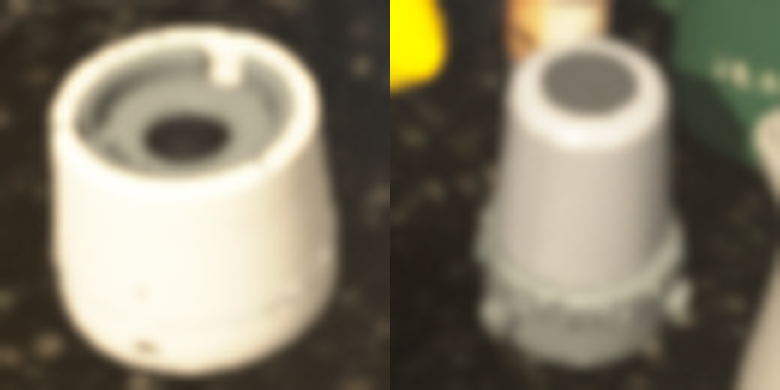

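Crops, at 6x. Base in the top view: slots near (128,110), (272,163) and (148,267), rim spanning about 60–300. Base in the scene view: charging port at (146,347) and the far slot at (225,65). Cup: lugs at (507,160) and (590,272) in the top view, and at (490,315) and (682,300) in the scene view.

Run:
```python
from h import *
px=lambda x0,y0,cx,cy:((cx+.5)/6-.5+x0,(cy+.5)/6-.5+y0)
T=lambda x,y,z:back("top",*px(176,230,x,y),z); S=lambda x,y,z:back("scene",*px(184,222,x,y),z)
def pr(l,p,c=None):
    print(l,p[:2].round(1),"" if c is None else (np.hypot(*(p-c)[:2]).round(1),np.degrees(np.arctan2(*(p-c)[1::-1])).round(1)))
c=T(180,179,100);pr("base top",c);c2=S(186,106,100);pr("base scene",c2);pr("basefloor?",T(182,183,75))
for q in [(128,110),(272,163),(148,267)]: pr("slot",T(*q,95),c)
pr("slot sc",S(225,70,92),c2); pr("port",S(146,347,10),c2)
T=lambda x,y,z:back("top",*px(262-65,185,x,y),z); S=lambda x,y,z:back("scene",*px(288-65,255,x,y),z)
k=T(592,124,118);pr("cup top",T(592,124,118));k2=S(589,83,118);pr("cup sc",k2)
pr("cup ring t",T(593,130,112));pr("cup ring s",S(588,95,112))
for q in [(507,160),(590,272)]: pr("lug",T(*q,14),k)
for q in [(490,315),(682,300)]: pr("lug s",S(*q,14),k2)
# predicted lug pixels by yaw
for y in range(0,120,10):
    a=np.radians(y+np.array([0,120,240]));P=np.c_[k[0]+46*np.cos(a),k[1]+46*np.sin(a),[14]*3]
    t=(proj("top",P)-[262-65,185])*6; s=(proj("scene",P)-[288-65,255])*6
    print(y,t.round().tolist(),s.round().tolist())
```

```text
base top [428.6 -72.8] 
base scene [431.  -71.4] 
basefloor? [432.8 -71. ] 
slot [466.1 -50.1] (np.float64(43.8), np.float64(31.2))
slot [ 432.6 -116. ] (np.float64(43.3), np.float64(-84.7))
slot [389.7 -54.5] (np.float64(43.0), np.float64(154.8))
slot sc [463.4 -52.5] (np.float64(37.5), np.float64(30.2))
port [ 381.8 -102. ] (np.float64(58.0), np.float64(-148.1))
cup top [ 554.  -343.2] 
cup sc [ 552.5 -343.2] 
cup ring t [ 553.  -343.9] 
cup ring s [ 552.1 -343.4] 
lug [ 575.4 -306.5] (np.float64(42.5), np.float64(59.8))
lug [ 510.7 -341.3] (np.float64(43.3), np.float64(177.4))
lug s [ 507.9 -338.3] (np.float64(44.9), np.float64(173.7))
lug s [ 573.9 -381.9] (np.float64(44.2), np.float64(-61.0))
0 [[569.0, 105.0], [509.0, 240.0], [663.0, 223.0]] [[660.0, 217.0], [474.0, 239.0], [605.0, 349.0]]
10 [[554.0, 108.0], [519.0, 251.0], [668.0, 209.0]] [[645.0, 207.0], [469.0, 253.0], [624.0, 345.0]]
20 [[540.0, 114.0], [532.0, 260.0], [670.0, 194.0]] [[629.0, 200.0], [468.0, 267.0], [641.0, 339.0]]
30 [[526.0, 121.0], [546.0, 268.0], [669.0, 179.0]] [[611.0, 194.0], [470.0, 281.0], [657.0, 331.0]]
40 [[515.0, 131.0], [561.0, 272.0], [665.0, 165.0]] [[593.0, 190.0], [475.0, 294.0], [670.0, 320.0]]
50 [[505.0, 142.0], [576.0, 275.0], [659.0, 151.0]] [[574.0, 189.0], [484.0, 307.0], [680.0, 309.0]]
60 [[498.0, 155.0], [592.0, 274.0], [651.0, 139.0]] [[555.0, 190.0], [496.0, 319.0], [687.0, 296.0]]
70 [[493.0, 169.0], [607.0, 271.0], [640.0, 128.0]] [[537.0, 193.0], [510.0, 330.0], [690.0, 282.0]]
80 [[491.0, 184.0], [622.0, 266.0], [628.0, 119.0]] [[520.0, 199.0], [527.0, 338.0], [691.0, 268.0]]
90 [[492.0, 199.0], [635.0, 258.0], [614.0, 112.0]] [[505.0, 206.0], [545.0, 345.0], [687.0, 254.0]]
100 [[495.0, 213.0], [647.0, 248.0], [600.0, 107.0]] [[492.0, 216.0], [565.0, 349.0], [681.0, 241.0]]
110 [[501.0, 227.0], [656.0, 236.0], [584.0, 105.0]] [[481.0, 227.0], [585.0, 350.0], [672.0, 228.0]]
```

```bash
cat >> h.py <<'E'
def go(x,y,z,ydir=None):
    from scipy.spatial.transform import Rotation as Ro
    s=env.state();R=Ro.from_euler('xyz',s["ee_rot"],degrees=True).as_matrix();d=np.array([x,y,z])-s["ee_pos"]
    yd=np.degrees(np.arctan2(R[1,1],R[0,1]))
    print("t",s["time_s"].__round__(2) ,"pos",s["ee_pos"].round(1),"rot",s["ee_rot"].round(2),"ydir",yd.round(2),"F",s["force"].round(1),"w",round(s["gripper_width"],1),"q",s["qpos"].round(0))
    print("slide units",(R.T@d/30).round(2),"" if ydir is None else ("spin units",round((yd-ydir)/8,2)))
E
python3 - <<'E'
from h import *
for l,n,u,v,z in [("corner","top",158,165,490),("kettle top","top",369,182,200),("kettle base","top",355,220,20),("can1","top",278,155,100),("can2","top",245,147,100),("spice","top",254,182,106),("lemon","top",241,214,28),("mug","top",347,254,40),("corner s","scene",232,77,490),("can1s","scene",354,237,100)]: print(l,back(n,u,v,z).round())
go(430,-72,214)
E
```

```text
corner [551. -28. 490.]
kettle top [ 570. -547.  200.]
kettle base [ 519. -528.   20.]
can1 [ 727. -314.  100.]
can2 [ 765. -217.  100.]
spice [ 645. -232.  106.]
lemon [ 576. -183.   28.]
mug [ 412. -482.   40.]
corner s [556. -11. 490.]
can1s [ 716. -295.  100.]
t 0.1 pos [164.2 550.6 213.2] rot [-179.91   -0.    163.4 ] ydir 73.4 F [-0.1 -0.7  0.3] w 90.9 q [72. 18. 90.  0. 72. -1.]
slide units [-14.42 -17.36  -0.  ]
```

```bash
python3 -m jog '{"jaw":[91,91,91,91,91,91,91,91,91,91],"slide":[[-0.4,-0.5,0],[-0.8,-1,0],[-0.8,-1,0],[-0.8,-1,0],[-0.8,-1,0],[-0.8,-1,0],[-0.8,-1,0],[-0.8,-1,0],[-0.8,-1,0],[-0.8,-1,0]],"spin":[0,0,0,0,0,0,0,0,0,0]}'; python3 -c "
from h import *
go(400,-100,214,-10)"
```

```text
time_s: 1.1
ee_pos: [301.4, 211.2, 213.8]
ee_rot: [-180.0, 0.0, 163.4]
force: [0.2, 0.4, -0.2]
gripper_width: 90.8
gripper_force: 0.0
t 1.1 pos [301.4 211.2 213.8] rot [-179.99    0.    163.43] ydir 73.43 F [ 0.2  0.4 -0.2] w 90.8 q [ 33.  -1. 113.  -0.  68. -40.]
slide units [-6.11 -9.01 -0.01] ('spin units', np.float64(10.43))
```

```bash
python3 -m jog '{"jaw":[91,91,91,91,91,91,91,91,91,91],"slide":[[-0.6,-0.9,0],[-0.6,-0.9,0],[-0.6,-0.9,0],[-0.6,-0.9,0],[-0.6,-0.9,0],[-0.6,-0.9,0],[-0.6,-0.9,0],[-0.6,-0.9,0],[-0.6,-0.9,0],[0,0,0]],"spin":[0,0,0,0,0,0,0,0,0,0]}'; python3 -m jog '{"jaw":[91,91,91,91,91,91,91,91,91,91],"slide":[[0,0,0],[0,0,0],[0,0,0],[0,0,0],[0,0,0],[0,0,0],[0,0,0],[0,0,0],[0,0,0],[0,0,0]],"spin":[0.95,0.95,0.95,0.95,0.95,0.95,0.95,0.95,0.95,0.95]}'; python3 -c "
from h import *
go(553,-343.3,214,-10)"
```

```text
time_s: 2.1
ee_pos: [388.1, -69.1, 213.7]
ee_rot: [-179.9, 0.0, 163.2]
force: [0.2, 0.8, 0.1]
gripper_width: 91.1
gripper_force: 0.0
time_s: 3.1
ee_pos: [386.6, -65.5, 213.7]
ee_rot: [-179.9, -0.0, 87.1]
force: [-0.9, 0.8, -0.2]
gripper_width: 90.6
gripper_force: 0.0
t 3.1 pos [386.6 -65.5 213.7] rot [-1.7995e+02 -4.0000e-02  8.7120e+01] ydir -2.88 F [-0.9  0.8 -0.2] w 90.6 q [-11.   2. 111.   0.  68.  -8.]
slide units [-8.97  6.01 -0.02] ('spin units', np.float64(0.89))
```

```bash
python3 -m jog '{"jaw":[91,91,91,91,91,91,91,91,91,91],"slide":[[0,0,0],[-0.9,0.78,0],[-0.9,0.78,0],[-0.9,0.78,0],[-0.9,0.78,0],[-0.9,0.78,0],[-0.9,0.78,0],[-0.9,0.78,0],[-0.9,0.78,0],[-0.9,0.78,0]],"spin":[0.9,0,0,0,0,0,0,0,0,0]}'; python3 -c "
from h import *
go(553,-343.3,66,-10)"
```

```text
time_s: 4.1
ee_pos: [554.0, -341.7, 213.4]
ee_rot: [-179.9, -0.1, 80.2]
force: [0.7, -0.1, -0.3]
gripper_width: 90.9
gripper_force: 0.0
t 4.1 pos [ 554.  -341.7  213.4] rot [-1.7994e+02 -6.0000e-02  8.0220e+01] ydir -9.78 F [ 0.7 -0.1 -0.3] w 90.9 q [-33.  25.  79.   0.  76. -23.]
slide units [-0.06 -0.02  4.91] ('spin units', np.float64(0.03))
```

```bash
python3 -m jog '{"jaw":[91,91,91,91,91,91,91,91],"slide":[[0,0,0.7],[0,0,0.8],[0,0,0.8],[0,0,0.8],[0,0,0.8],[0,0,0.6],[0,0,0.4],[0,0,0]],"spin":[0,0,0,0,0,0,0,0]}'
python3 - <<'E'
from h import *
go(553,-343.3,66,-10)
t=env.grab_frame("top")[165:255,240:360,::-1];s=env.grab_frame("scene")[215:330,260:380,::-1]
r=lambda im:cv2.resize(im,(390,390),interpolation=cv2.INTER_CUBIC)
cv2.imwrite("pics/g1.png",np.hstack([r(np.ascontiguousarray(t)),r(np.ascontiguousarray(s))]))
E
```

```text
time_s: 4.9
ee_pos: [552.4, -340.3, 64.9]
ee_rot: [-179.8, -0.1, 80.2]
force: [-0.5, 0.3, 0.4]
gripper_width: 91.2
gripper_force: 0.0
t 4.9 pos [ 552.4 -340.3   64.9] rot [-1.7978e+02 -1.1000e-01  8.0230e+01] ydir -9.77 F [-0.5  0.3  0.4] w 91.2 q [-33.  32.  91.   0.  58. -23.]
slide units [-0.1   0.04 -0.04] ('spin units', np.float64(0.03))
```

View pics/g1.png

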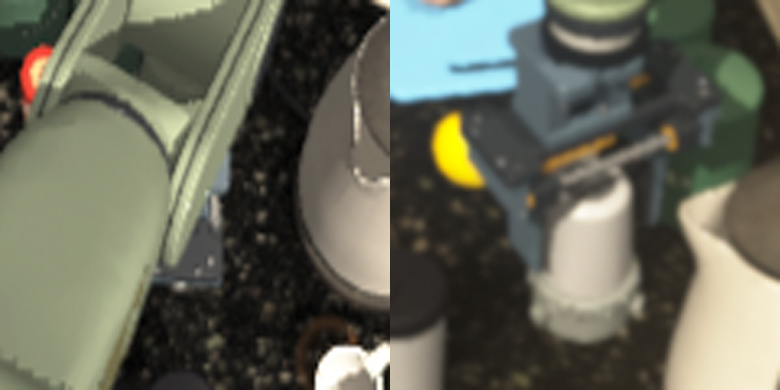

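The scene crop (right half) shows the fingers straddling the cup at about (590,230), with the kettle clear to the right. Next I'll nudge sideways and close the fingers.

```bash
python3 -m jog '{"jaw":[91,70,60,55,55,55,55,55],"slide":[[-0.1,0.04,0],[0,0,0],[0,0,0],[0,0,0],[0,0,0],[0,0,0],[0,0,0],[0,0,0]],"spin":[0,0,0,0,0,0,0,0]}' 40;  python3 -m jog '{"jaw":[55,55,55,55,55,55],"slide":[[0,0,-0.3],[0,0,-0.5],[0,0,-0.5],[0,0,-0.5],[0,0,0],[0,0,0]],"spin":[0,0,0,0,0,0]}'
```

```text
time_s: 5.8
ee_pos: [553.9, -344.9, 67.2]
ee_rot: [-180.0, 0.0, 80.2]
force: [-0.7, -0.0, 4.1]
gripper_width: 65.7
gripper_force: 40.0
time_s: 6.4
ee_pos: [553.9, -344.7, 120.6]
ee_rot: [-180.0, -0.0, 80.2]
force: [0.1, 0.5, -3.2]
gripper_width: 65.3
gripper_force: 39.9
```

```bash
python3 -m jog '{"jaw":[55,55,55,55,55],"slide":[[0,0,-0.7],[0,0,-0.8],[0,0,-0.8],[0,0,-0.4],[0,0,0]],"spin":[0,0,0,0,0]}'; python3 -c "
from h import *
go(430,-72,200,-34.5)"
```

```text
time_s: 6.9
ee_pos: [554.5, -345.2, 202.8]
ee_rot: [179.9, 0.0, 80.2]
force: [0.1, 0.2, -2.9]
gripper_width: 65.0
gripper_force: 39.9
t 6.9 pos [ 554.5 -345.2  202.8] rot [1.7988e+02 4.0000e-02 8.0200e+01] ydir -9.8 F [ 0.1  0.2 -2.9] w 65.0 q [-33.  26.  80.   0.  74. -23.]
slide units [ 8.27 -5.64  0.08] ('spin units', np.float64(3.09))
```

```bash
python3 -m jog '{"jaw":[55,55,55,55,55,55,55,55,55,55],"slide":[[0.4,-0.28,0],[0.8,-0.54,0],[0.9,-0.61,0],[0.9,-0.61,0],[0.9,-0.61,0],[0.9,-0.61,0],[0.9,-0.61,0],[0.9,-0.61,0],[0.9,-0.61,0],[0.77,-0.55,0]],"spin":[0,0,0,0,0,0,0,0,0,0]}';python3 -m jog '{"jaw":[55,55,55,55,55,55],"slide":[[0,0,0],[0,0,0],[0,0,0],[0,0,0],[0,0,0],[0,0,0]],"spin":[0.5,0.8,0.8,0.6,0.4,0]}'
python3 - <<'E'
from h import *
go(430,-72,200,-34.5)
t=env.grab_frame("top");s=env.grab_frame("scene")
cv2.imwrite("pics/t2.png",t[:,:,::-1]);cv2.imwrite("pics/s2.png",s[:,:,::-1])
r=lambda im:cv2.resize(np.ascontiguousarray(im[:,:,::-1]),(390,600),interpolation=cv2.INTER_CUBIC)
cv2.imwrite("pics/g2.png",np.hstack([r(t[215:315,176:241]),r(s[185:285,184:249])]))
E
```

```text
time_s: 7.9
ee_pos: [427.5, -70.0, 200.2]
ee_rot: [-179.8, -0.0, 80.2]
force: [0.2, -0.2, -2.7]
gripper_width: 65.3
gripper_force: 39.9
time_s: 8.5
ee_pos: [428.5, -71.4, 200.4]
ee_rot: [-179.8, 0.1, 55.4]
force: [-0.5, -0.1, -1.7]
gripper_width: 65.0
gripper_force: 39.9
t 8.5 pos [428.5 -71.4 200.4] rot [-1.7984e+02  7.0000e-02  5.5410e+01] ydir -34.6 F [-0.5 -0.1 -1.7] w 65.0 q [-11.   6. 108.   0.  66.  24.]
slide units [0.01 0.05 0.01] ('spin units', np.float64(-0.01))
```

View pics/g2.png

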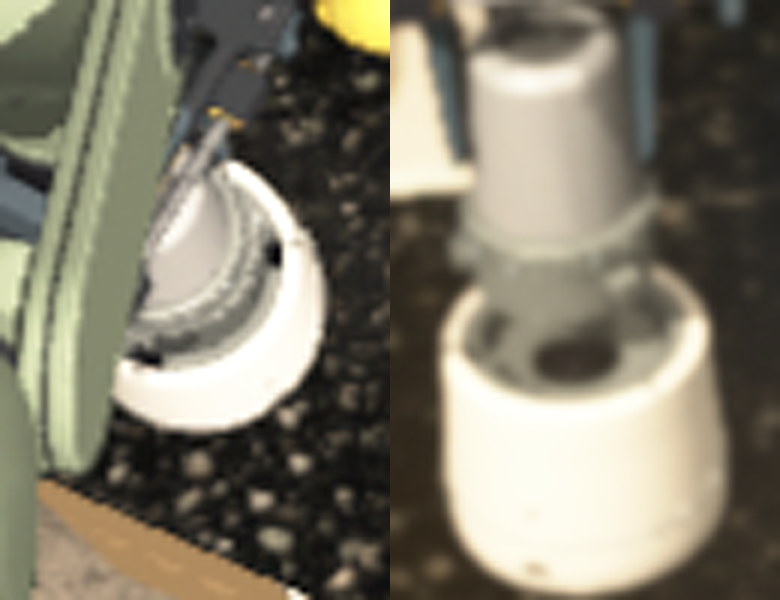

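Top crop (left): the base's rim is partly hidden, with slots at (272,250) and (145,352). Scene crop (right): the held cup's collar spans x 460–657 and the base's rim 443–711. I'll fit the base's silhouette in both views and compare it with the model prediction for the held cup.

Run:
```python
from h import *
from scipy.optimize import minimize
a=np.linspace(0,2*np.pi,200)
ring=lambda x,y,z,r:np.c_[x+r*np.cos(a),y+r*np.sin(a),0*a+z]
def hull(n,prof,x,y,K=8):
    p=np.vstack([proj(n,ring(x,y,z,r)) for z,r in prof]);h=cv2.convexHull(((p+.5)*K).astype(np.float32));return h
def mask(im,h,K=8):
    m=np.zeros((420,560),np.uint8);cv2.fillConvexPoly(m,(h*32).round().astype(np.int32)//K,255,cv2.LINE_AA,shift=5);return m/255.
B=[(4,61.5),(100,56)]
res={}
for n in("top","scene"):
    im=cv2.imread(f"pics/{n}0.png").astype(float)
    cx,cy=(208,263) if n=="top" else (216,255)
    roi=np.zeros((420,560),np.uint8);cv2.circle(roi,(cx,cy),32,1,-1)
    w=((im.min(2)>110)&(roi>0)).astype(np.uint8)
    nl,lab,st,_=cv2.connectedComponentsWithStats(w);k=1+st[1:,4].argmax();w=(lab==k).astype(np.uint8)
    c,_=cv2.findContours(w,cv2.RETR_EXTERNAL,cv2.CHAIN_APPROX_NONE)
    hc=cv2.convexHull(max(c,key=cv2.contourArea));obs=np.zeros((420,560),np.uint8);cv2.fillConvexPoly(obs,hc,1)
    f=lambda q:np.abs(mask(im,hull(n,B,*q))-obs).sum()
    r=minimize(f,[430,-72],method="Nelder-Mead",options=dict(initial_simplex=[[430,-72],[438,-72],[430,-64]]));print(n,r.x.round(1),r.fun.round(),obs.sum())
# cup in scene now: collar extremes & prediction
for q in [(430,-72),(428.5,-71.4)]:
    for z,r in [(133+32,41),(133+110,31.5),(100,56)]:
        p=(proj("scene",ring(*q,z,r))-[184,185]+.5)*6; t=(proj("top",ring(*q,z,r))-[176,215]+.5)*6
        print(q,z,"scene crop x",p[:,0].min().round()+390,p[:,0].max().round()+390,"top x",t[:,0].min().round(),t[:,0].max().round(),"y",t[:,1].min().round(),t[:,1].max().round())
L=[(430+46.5*np.cos(np.radians(g)),-72+46.5*np.sin(np.radians(g)),133+13) for g in(33,153,273)]
print("lugs",((proj("scene",L)-[184,185]+.5)*6+[390,0]).round(),((proj("top",L)-[176,215]+.5)*6).round())
```

```text
top [431.7 -71.1] 76.0 1644
scene [429.7 -67.4] 70.0 2361
(430, -72) 165 scene crop x 465.0 661.0 top x 69.0 252.0 y 145.0 323.0
(430, -72) 243 scene crop x 470.0 626.0 top x 62.0 211.0 y 117.0 261.0
(430, -72) 100 scene crop x 445.0 705.0 top x 59.0 298.0 y 152.0 385.0
(428.5, -71.4) 165 scene crop x 462.0 658.0 top x 68.0 251.0 y 149.0 327.0
(428.5, -71.4) 243 scene crop x 467.0 622.0 top x 61.0 209.0 y 121.0 265.0
(428.5, -71.4) 100 scene crop x 441.0 701.0 top x 58.0 297.0 y 155.0 389.0
lugs [[610. 184.]
 [457. 260.]
 [634. 296.]] [[105. 167.]
 [125. 338.]
 [267. 227.]]
```

```bash
python3 -m jog '{"jaw":[55,55,55,55,55,55],"slide":[[0,0.06,0.2],[0,0,0.4],[0,0,0.3],[0,0,0.1],[0,0,0],[0,0,0]],"spin":[0,0,0,0,0,0]}'; python3 -m jog '{"jaw":[55,55,55,55,55],"slide":[[0,0,0.1],[0,0,0.07],[0,0,0.07],[0,0,0],[0,0,0]],"spin":[0,0,0,0,0]}'; python3 -c "
from h import *
go(430.3,-72.4,152,-34.5)"
```

```text
time_s: 9.2
ee_pos: [431.2, -72.7, 172.1]
ee_rot: [180.0, -0.0, 55.4]
force: [-0.4, -0.2, -1.4]
gripper_width: 65.3
gripper_force: 39.9
time_s: 9.7
ee_pos: [430.8, -73.1, 165.8]
ee_rot: [179.9, 0.0, 55.4]
force: [-2.7, -1.0, 6.2]
gripper_width: 65.2
gripper_force: 40.1
t 9.7 pos [430.8 -73.1 165.8] rot [1.7995e+02 5.0000e-02 5.5420e+01] ydir -34.58 F [-2.7 -1.   6.2] w 65.2 q [-11.   8. 111.  -0.  61.  24.]
slide units [ 0.01 -0.03  0.46] ('spin units', np.float64(-0.01))
```

```bash
python3 -m jog '{"jaw":[55,55,55,55,55,55,55],"slide":[[0,0,-0.1],[-0.05,-0.035,0],[0,0,0],[0,0,0.1],[0,0,0.03],[0,0,0],[0,0,0]],"spin":[0,0,0,0,0,0,0]}'
python3 - <<'E'
from h import *
go(430.3,-72.4,152,-34.5)
t=env.grab_frame("top");s=env.grab_frame("scene")
cv2.imwrite("pics/t3.png",t[:,:,::-1]);cv2.imwrite("pics/s3.png",s[:,:,::-1])
r=lambda im:cv2.resize(np.ascontiguousarray(im[:,:,::-1]),(400,600),interpolation=cv2.INTER_CUBIC)
cv2.imwrite("pics/g3.png",np.hstack([r(t[220:310,186:246]),r(s[200:275,190:240])]))
E
```

```text
time_s: 10.4
ee_pos: [429.2, -73.2, 163.7]
ee_rot: [-180.0, 0.0, 55.4]
force: [-0.2, -0.0, -2.3]
gripper_width: 65.1
gripper_force: 39.9
t 10.4 pos [429.2 -73.2 163.7] rot [-179.98    0.     55.4 ] ydir -34.6 F [-0.2 -0.  -2.3] w 65.1 q [-11.   8. 111.   0.  61.  23.]
slide units [0.04 0.01 0.39] ('spin units', np.float64(-0.01))
```

View pics/g3.png

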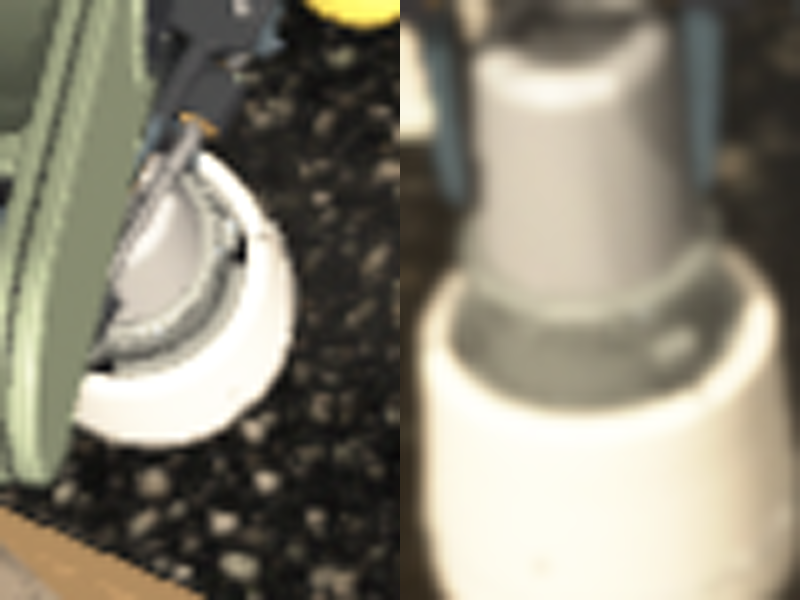

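The cup now goes in freely: no force with its foot about 2 mm below the rim. In the scene crop one lug sits at (672,342), next to the wall. I'll keep lowering gently.

```bash
python3 -m jog '{"jaw":[55,55,55,55,55],"slide":[[0,0,0.06],[0,0,0.06],[0,0,0.04],[0,0,0],[0,0,0]],"spin":[0,0,0,0,0]}'; python3 -c "
from h import *
go(430.3,-72.4,152,-34.5)
print(env.state()['torque'])"
```

```text
time_s: 11.0
ee_pos: [429.3, -73.2, 159.0]
ee_rot: [-180.0, -0.0, 55.4]
force: [-0.5, -0.0, -2.0]
gripper_width: 65.4
gripper_force: 39.9
t 11.0 pos [429.3 -73.2 159. ] rot [-1.800e+02 -1.000e-02  5.539e+01] ydir -34.61 F [-0.5 -0.  -2. ] w 65.4 q [-11.   8. 112.   0.  60.  23.]
slide units [0.04 0.01 0.23] ('spin units', np.float64(-0.01))
[-0.09296042  0.14102884 -0.01719974]
```

```bash
python3 -m jog '{"jaw":[55,55,55,55,55],"slide":[[0,0,0.06],[0,0,0.04],[0,0,0.03],[0,0,0],[0,0,0]],"spin":[0,0,0,0,0]}'; python3 -c "
from h import *
go(430.3,-72.4,152,-34.5)
print(env.state()['torque'])"
```

```text
time_s: 11.5
ee_pos: [429.3, -73.2, 155.1]
ee_rot: [-180.0, -0.0, 55.4]
force: [-0.6, -0.6, -3.0]
gripper_width: 65.2
gripper_force: 39.9
t 11.5 pos [429.3 -73.2 155.1] rot [-1.800e+02 -1.000e-02  5.539e+01] ydir -34.61 F [-0.6 -0.6 -3. ] w 65.2 q [-11.   9. 112.   0.  59.  23.]
slide units [0.04 0.01 0.1 ] ('spin units', np.float64(-0.01))
[-0.13074463  0.09166071 -0.02263586]
```

```bash
python3 -m jog '{"jaw":[55,55,55,55],"slide":[[0,0,0.06],[0,0,0.06],[0,0,0],[0,0,0]],"spin":[0,0,0,0]}'; python3 -m jog '{"jaw":[55,55,55,55],"slide":[[0,0,0.04],[0,0,0.04],[0,0,0],[0,0,0]],"spin":[0,0,0,0]}'
```

```text
time_s: 11.9
ee_pos: [429.6, -73.2, 152.1]
ee_rot: [180.0, -0.0, 55.4]
force: [-1.3, 1.1, 5.8]
gripper_width: 65.7
gripper_force: 40.1
time_s: 12.3
ee_pos: [429.6, -73.2, 149.9]
ee_rot: [180.0, -0.0, 55.4]
force: [-2.0, 1.1, 8.0]
gripper_width: 65.2
gripper_force: 40.1
```

```bash
python3 -m jog '{"jaw":[55,55,55,55,55,55],"slide":[[0,0,0.05],[0,0,0.05],[0,0,0.05],[0,0,0.02],[0,0,0],[0,0,0]],"spin":[0,0,0,0,0,0]}'; python3 -m jog '{"jaw":[55,55,55],"slide":[[0,0,0.03],[0,0,0],[0,0,0]],"spin":[0,0,0]}'
```

```text
time_s: 12.9
ee_pos: [429.7, -73.1, 145.6]
ee_rot: [179.9, -0.1, 55.4]
force: [-2.7, 1.7, 13.2]
gripper_width: 65.7
gripper_force: 40.3
time_s: 13.2
ee_pos: [429.7, -73.1, 145.1]
ee_rot: [179.9, -0.1, 55.4]
force: [-4.6, 1.2, 16.6]
gripper_width: 65.4
gripper_force: 40.3
```

```bash
python3 -m jog '{"jaw":[55,55,55],"slide":[[0,0,0.03],[0,0,0],[0,0,0]],"spin":[0,0,0]}'
```

```text
time_s: 13.5
ee_pos: [429.8, -73.1, 145.0]
ee_rot: [179.9, -0.1, 55.4]
force: [-5.5, 1.1, 22.7]
gripper_width: 65.4
gripper_force: 40.5
```

The cup is at the stop. I'll add a little push, check, and hold.

```bash
python3 -m jog '{"jaw":[55,55,55,55,55,55,55,55,55,55],"slide":[[0,0,0.02],[0,0,0],[0,0,0],[0,0,0],[0,0,0],[0,0,0],[0,0,0],[0,0,0],[0,0,0],[0,0,0]],"spin":[0,0,0,0,0,0,0,0,0,0]}' 45; for i in 1; do python3 -m jog '{"jaw":[55,55,55,55,55,55,55,55,55,55],"slide":[[0,0,0],[0,0,0],[0,0,0],[0,0,0],[0,0,0],[0,0,0],[0,0,0],[0,0,0],[0,0,0],[0,0,0]],"spin":[0,0,0,0,0,0,0,0,0,0]}'; done
python3 - <<'E'
from h import *
t=env.grab_frame("top");s=env.grab_frame("scene")
r=lambda im:cv2.resize(np.ascontiguousarray(im[:,:,::-1]),(400,600),interpolation=cv2.INTER_CUBIC)
cv2.imwrite("pics/g4.png",np.hstack([r(t[220:310,186:246]),r(s[200:275,190:240])]))
E
```

```text
time_s: 14.5
ee_pos: [429.8, -73.0, 145.0]
ee_rot: [179.9, -0.1, 55.4]
force: [-7.0, 1.9, 27.4]
gripper_width: 65.7
gripper_force: 45.6
time_s: 15.5
ee_pos: [429.8, -73.0, 145.0]
ee_rot: [179.9, -0.1, 55.4]
force: [-5.9, 1.6, 26.2]
gripper_width: 65.1
gripper_force: 45.6
```

View pics/g4.png

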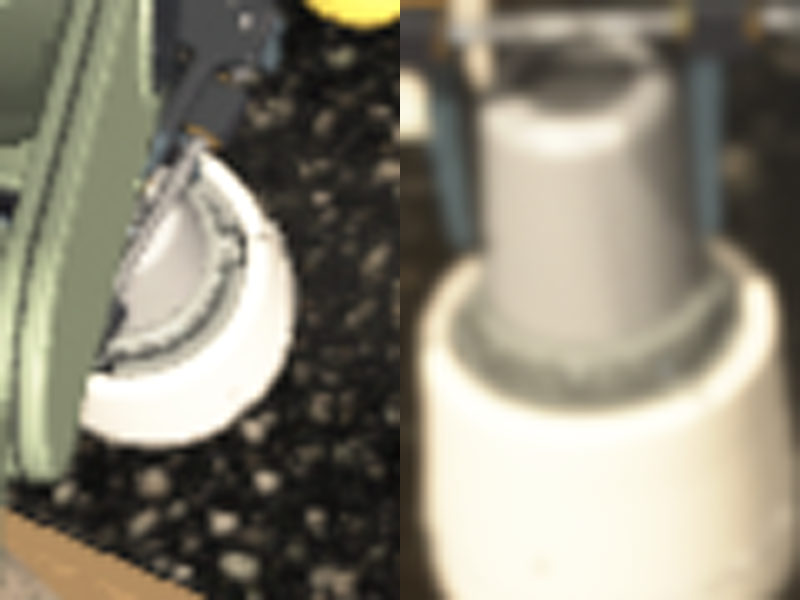

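The scene crop shows the collar down at rim level around (590,370), the cup upright and centred. In the top crop the lug at (235,245) has dropped into its slot. I'll complete the hold and hand in.

```bash
python3 -m jog '{"jaw":[55,55,55,55,55,55,55,55,55,55],"slide":[[0,0,0],[0,0,0],[0,0,0],[0,0,0],[0,0,0],[0,0,0],[0,0,0],[0,0,0],[0,0,0],[0,0,0]],"spin":[0,0,0,0,0,0,0,0,0,0]}'; python3 -m jog '{"jaw":[55,55,55,55,55,55,55,55,55,55],"slide":[[0,0,0],[0,0,0],[0,0,0],[0,0,0],[0,0,0],[0,0,0],[0,0,0],[0,0,0],[0,0,0],[0,0,0]],"spin":[0,0,0,0,0,0,0,0,0,0]}'; python3 -c "
from workcell import env
print(env.job_done())"
```

```text
time_s: 16.6
ee_pos: [429.8, -73.0, 145.0]
ee_rot: [179.9, -0.1, 55.4]
force: [-5.5, 3.0, 27.0]
gripper_width: 65.5
gripper_force: 45.6
time_s: 17.6
ee_pos: [429.8, -73.0, 145.0]
ee_rot: [179.9, -0.1, 55.4]
force: [-6.2, 2.5, 25.5]
gripper_width: 65.8
gripper_force: 45.6
the job is handed in; nothing more can be done
None
```

The job is handed in at 17.6 s: the blade cup is in the socket with its lugs in the slots, at the bottom stop for about 4 s and still pressed with roughly 26 N; the hand-in call returned no verdict.

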